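Clip the hook probe to the red test post

TASK

Start a resistance reading on the mortar specimen in the red-capped cell: pinch the yellow cordless probe's red thumb plate and black finger rest together so that its hook runs out, set the open hook over the red-capped post (not the blue one), and let go so that the spring hooks the probe onto the post. Leave the probe lying flat on the bench, holding the post by itself.

Things in the scene. Friction and masses are not known exactly. Their poses are not given: they have to be found in the camera images.
- probe_grip (a point): Loose yellow test probe (body 125x46x26 mm, 0.24 kg). On it stand 2 upright plates 32 wide, 27 to 67 mm above its underside: black fixed in front, red thumb plate behind. Point: 48 mm up, midway between their outer faces at rest (62 mm apart). x to hook, z up. Grip the outer faces, squeeze along x: the red one slides 26 mm to a stop, faces 36 mm apart. Body spans x -57 to 68, nose to 111 mm.
- probe_nose (a point): Centre of the front face of the probe's black nose (46 wide, 16 high), 18 mm above its underside, 111 mm ahead of probe_grip and 30 below; same axes. Before it the steel hook, a 5 mm bar at this height: cross bar along y, shank at y -18, short turned-back tip at y +18 mm (31 clear between). Clear gap in x from nose to cross bar: 4 mm at rest plus plunger travel, 30 when pressed.
- plunger (a joint): Travel of the red thumb plate and hook, which are one piece, in m: 0 at rest (hook drawn in), 0.026 fully pressed (hook run out). A spring draws it back: 5 N at rest, 11.5 N fully pressed. Clamped on the post it reads about 0.006.
- post_red (a point): Point on the axis of the upright brass post with red cap, 18 mm above the bench. Post 10 mm thick, cap 12, top 42 mm above the bench. On a fixed grey plate 120x80x5 mm, 14 mm in from its front edge. x points from post to mortar cube (holder starts 36 mm past the post), z up; the probe comes from the -x side, lying on the bench or its 1.5 mm blue sheet. A like blue-capped cell stands beside it.
Not all that is in view belongs to the job. What is shaped like the part that bears probe_grip but green is not meant.

How it is judged:
On the way, in this order (a step that is already met when the one before it is completed fails the run):
1. the plunger is pressed and the hook run out (value of joint plunger above 0.018 m), for 0.2 s.
2. the red-capped post stands between the nose and the run-out hook (value of joint plunger above 0.012 m and x of post_red in the frame of probe_nose between 0.003 and 0.032 m and y of post_red in the frame of probe_nose between -0.017 and 0.017 m and z of post_red in the frame of probe_nose between -0.016 and 0.016 m), for 0.1 s.
At the end, for the whole second after the job is handed in: The red-capped post is held between the probe's nose and its hook: plunger sprung back onto the post (3 to 12 mm), the post's axis 1 to 12 mm ahead of the nose and within 17 mm of its middle, the probe flat on the bench (within 8 mm and 10 degrees) and the hook at rest (value of joint plunger between 0.003 and 0.012 m and x of post_red in the frame of probe_nose between 0.001 and 0.012 m and y of post_red in the frame of probe_nose between -0.017 and 0.017 m and z of post_red in the frame of probe_nose between -0.008 and 0.008 m and angle between probe_nose's own z axis and vertical below 0.17 rad and velocity of joint plunger between -0.01 and 0.01 m/s); the robot touches nothing.
It also fails if it takes over 35 s, if anything falls off the work surface, if the arm or the gripper's body presses on something with over 40 N, if the wrist force passes 120 N, or if a joint passes its speed limit or range.

ROBOT

A 6-joint arm with a two-finger parallel gripper is mounted at the origin on a cart in front of the work surface, level with it; the furniture and walls round the work are solid. World frame = base frame: x ahead of the robot, y to its left, z up, the work surface at z = 0. Lengths are in m, angles in rad, forces in N, time in s.
With the tool pointing down it reaches from about 0.375 to 0.9 m from the base axis. Payload 3.1 kg.
Tool frame: the origin (TCP) lies at the very end of the fingers, on their centre line; the grasp point (between the pads) lies 19 mm behind it; z points along the fingers, y is the line along which they close (so a half turn about z gives the same grasp; the last joint's range is limited). The gripper opens to 87 mm and grips with 3 to 60 N. Pads are 19 mm wide; open, the fingers measure 117 mm over their backs; the gripper's body (75 mm by 190 mm) begins 51 mm behind the grasp point.
Start: joints at [1.161, 0.527, 1.433, -0, 1.181, -0.178], TCP at [0.144, 0.608, 0.223] pointing down, gripper open.
Joint ranges: [-3.08, 3.08], [-0.75, 2.2], [0.22, 2.44], [-1.43, 4.57], [0, 2.65], [-2.85, 2.85]. Speed limits (rad/s): [2.79, 2.79, 3.14, 3.14, 3.14, 3.14].

INTERFACE

Orientations are given as a unit quaternion [x, y, z, w].
In Python, from rig import robot gives the robot as it stands. The module is installed in compiled form; this text tells all that it offers.
- The arm moves only by the tool servo_tool, never from a script. Its argument "rows" is one flat list of numbers, 5 for each row, row after row: the closure, from -1 (fully open) to 1 (shut), so that 0 is half open, then the shift along the tool's x, y, z in m, then the turn about the tool's z in degrees. A call has 1 to 5 rows; each row shifts and turns the commanded pose from where the row before left it, along the tool's axes as they then stand; what a row does not reach is not made up. A row lasts 1/12 s, in which the tool goes at most 41.7 mm and 7.16 degrees, less where a joint would pass 70% of its speed; a pose out of reach is approached as far as the arm can. A call with a gripper value outside its range is refused whole. The fingers move at their own pace and stop on an object; "newtons" is the grip in N (left out, the last holds). Time passes only in rows, so rows that do not move let the fingers close. It gives the time, the measured TCP pose, the force, the opening and the grip force at its end, in the units of the state.
- robot.get_obs(): the state, without advancing time (a new reading comes with each control period).
- robot.camera(name): name is "side" or "top" or "wrist"; returns a dict with "pixels" (480x640x3 uint8, red, green, blue), "intrinsics" (3x3 intrinsics, pixels), "dist" ([k1, k2, p1, p2, k3] as OpenCV has them; the pictures are not rectified), "rvec" (rotation vector, rad) and "tvec" (3), from world to camera coordinates, as OpenCV has them; the wrist camera has in their place "mount" (4x4, takes a point from camera to tool coordinates, whose origin is the TCP and whose axes are the flange's). Camera axes: x right, y down, z forward; pixel columns grow to the right and rows downward; lengths in m; the calibration is good to about 2 mm. A picture is of the moment at which its call begins: read the wrist's pose just before it. There is no depth.
- robot.hand_in(): hands the job in; it is judged then, once.
Trained networks look in a picture, given as the dict that the camera call returned (one of the last four; its "shot" number tells which), for a name from the list of things; names that differ only in an ending like _2 or _b are one class to them, and where a whole thing is asked for, a point or a joint stands for the part that bears it (a point fixed in the world has none). Each returns a list of dicts, best first, with "score" (0 to 1); they miss things now and then, are a little off and sometimes report something else, mostly with a low value. They report only what shows in the picture. A call takes as long as a camera call. They do not tell look-alikes from the thing itself.
- robot.spot_in(picture, query): "at" ([x, y, z] in m, in world coordinates, good to about 4 mm: the middle of the surface that is visible of it).
- robot.outline_of(picture, query): "region" (480x640 bool, what is visible of it).
- robot.place_of(picture, query): "at" ([x, y, z] in m, in world coordinates, good to about 4 mm: a listed point, or the origin of a listed thing).
The state is a dict: "time": time; "q": joint angles; "joint_velocities": joint speeds; "joint_torque": joint torques, N m; "position": TCP position; "tool_rot": TCP orientation; "ft_force": force on the tool from outside, world axes, zero at the start; "moment": the same for the moment, N m; "grip_width": finger opening in m; "grip_force": force on a finger pad.
Only numpy, scipy, OpenCV 4.12 (cv2) and the standard library are available. Lean on these libraries where they do the work, as an engineer would, in place of code of your own. Each camera call takes 0.05 s, during which the arm holds its last target. There are 200 camera calls.

## Working session

There is one attempt and no reset: what is moved stays moved. The work goes in short steps, Python scripts to look and compute and a tool call to move; the robot and the scene stay as the last step left them, time stands still between calls to the robot, and variables do not carry over. Pictures are saved under pics/ and viewed, at most 10 in all, crops included, and the job is handed in when it is done.

Besides the shell and the picture viewer there is one more tool, called as name(argument=value, ...) on one line, values as JSON. servo_tool: Moves the arm, as the interface text tells. Its arguments: {"type":"object","properties":{"rows":{"type":"array","items":{"type":"number"}},"newtons":{"type":"number"}},"required":["rows"]}

```bash
mkdir -p pics
cat > h.py <<'E'
import numpy as np,cv2
from rig import robot
from scipy.spatial.transform import Rotation as R
def cam(n):
    o=robot.get_obs(); p=robot.camera(n)
    if n=="wrist":
        T=np.eye(4);T[:3,:3]=R.from_quat(o["tool_rot"]).as_matrix();T[:3,3]=o["position"]
        W=np.linalg.inv(T@p["mount"]); p["rvec"]=cv2.Rodrigues(W[:3,:3])[0];p["tvec"]=W[:3,3]
    return p
def save(p,f,crop=None,s=1):
    im=p["pixels"][...,::-1]
    if crop: x0,x1,y0,y1=crop; im=im[y0:y1,x0:x1]
    cv2.imwrite("pics/"+f,cv2.resize(im,None,fx=s,fy=s,interpolation=cv2.INTER_CUBIC))
def proj(p,X):
    return cv2.projectPoints(np.array(X,float).reshape(-1,1,3),np.array(p["rvec"],float),np.array(p["tvec"],float),p["intrinsics"],np.array(p["dist"]))[0].reshape(-1,2)
def onz(p,uv,z):
    n=cv2.undistortPoints(np.array(uv,float).reshape(-1,1,2),p["intrinsics"],np.array(p["dist"])).reshape(-1,2)
    Rm=cv2.Rodrigues(np.array(p["rvec"],float))[0];C=-Rm.T@np.array(p["tvec"]).ravel()
    d=np.c_[n,np.ones(len(n))]@Rm
    return C+d*((z-C[2])/d[:,2])[:,None]
E
python3 - <<'E'
from h import *
np.set_printoptions(precision=4,suppress=True)
o=robot.get_obs();print(o["time"],o["position"],o["tool_rot"],o["grip_width"])
ims=[]
for n in("top","side"):
    p=cam(n);save(p,n+"0.png")
    for q in("probe_grip","probe_nose","post_red"):
        for d in robot.place_of(p,q):print(n,q,round(d["score"],2),np.array(d["at"]),proj(p,d["at"])[0])
E
```

```text
0.0 [0.1433 0.6076 0.2216] [ 0.1156  0.9933 -0.001  -0.0003] 0.08687974276849571
top probe_grip 0.86 [0.5183 0.2788 0.0449] [266.5229 223.7129]
top probe_grip 0.81 [0.3582 0.4721 0.0456] [187.2599 288.0004]
top probe_grip 0.62 [ 0.4414 -0.1355  0.0478] [434.6413 255.9865]
top probe_nose 0.96 [0.6297 0.2547 0.0183] [278.0442 181.1424]
top probe_nose 0.64 [0.4687 0.437  0.0192] [205.0306 243.7798]
top probe_nose 0.62 [ 0.4792 -0.0244  0.0149] [387.8443 241.1286]
side probe_grip 0.75 [0.5208 0.2786 0.0501] [301.5228 205.8871]
side probe_grip 0.72 [ 0.4442 -0.1329  0.0456] [350.8207 310.2558]
side probe_grip 0.64 [0.3626 0.4745 0.047 ] [220.0065 186.0449]
side probe_nose 0.77 [ 0.4818 -0.0299  0.0179] [342.9834 287.0386]
side probe_nose 0.73 [0.6236 0.2523 0.0199] [340.9878 212.3952]
side probe_nose 0.72 [0.4677 0.4375 0.0221] [260.9963 192.46  ]
side post_red 0.55 [0.6119 0.0465 0.0206] [376.7535 253.712 ]
```

View pics/top0.png

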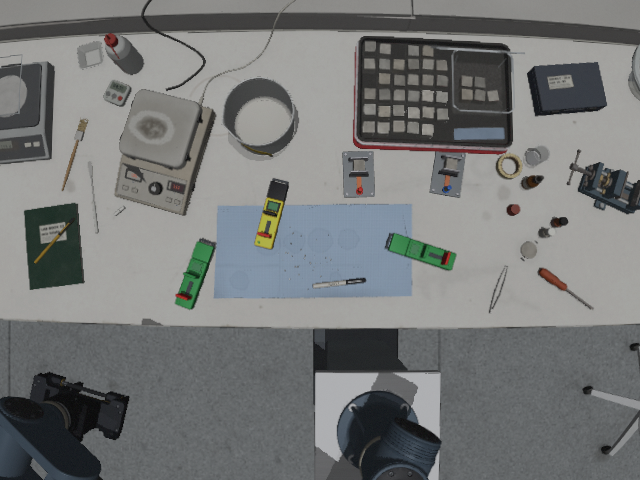

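View pics/side0.png

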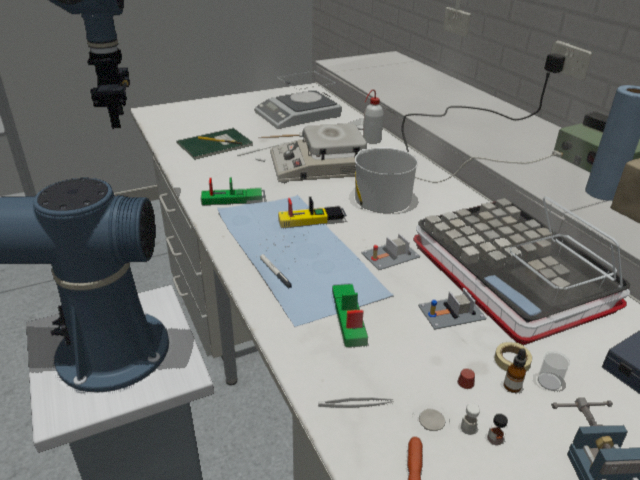

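Yellow probe is at top px (267,215). The green look-alikes at (195,273) and (421,252) are out because of their colour. The red post is at (359,190) and the blue one at (447,188). I'll confirm in a crop and triangulate the caps.

Run:
```python
from h import *
np.set_printoptions(precision=4,suppress=True)
t=cam("top");s=cam("side")
a=t["pixels"][140:270,230:490];b=s["pixels"][170:300,270:530]
cv2.imwrite("pics/crop.png",cv2.resize(np.vstack([a,b])[...,::-1],None,fx=2.3,fy=2.3,interpolation=cv2.INTER_CUBIC))
def blobs(p,box,f):
    x0,x1,y0,y1=box;im=p["pixels"][y0:y1,x0:x1].astype(int);m=f(im[...,0],im[...,1],im[...,2]).astype(np.uint8)
    n,l,st,c=cv2.connectedComponentsWithStats(m)
    return [(st[i,4],c[i]+[x0,y0],st[i,:4]) for i in range(1,n) if st[i,4]>5]
red=lambda r,g,b:(r>120)&(r-g>60)&(r-b>60)
A=blobs(t,(340,380,145,200),red);B=blobs(s,(360,420,235,270),red);print(A,B)
def tri(u,v):
    P=[]
    for p in(t,s):P.append(np.c_[cv2.Rodrigues(np.array(p["rvec"]))[0],np.array(p["tvec"]).reshape(3,1)])
    n=[cv2.undistortPoints(np.array(w,float).reshape(1,1,2),p["intrinsics"],np.array(p["dist"])).reshape(2,1) for p,w in((t,u),(s,v))]
    X=cv2.triangulatePoints(P[0],P[1],*n);return (X[:3]/X[3]).ravel()
if A and B:print(tri(max(A,key=lambda z:z[0])[1],max(B,key=lambda z:z[0])[1]))
for p in(t,s):
  for q in("post_red","probe_grip"):
    for d in robot.place_of(p,q):print(q,d["score"],np.array(d["at"]))
```

```text
[(np.int32(77), array([358.8701, 185.6883]), array([16, 32,  7, 18], dtype=int32))] [(np.int32(27), array([416.5926, 240.1111]), array([54,  0,  6, 11], dtype=int32)), (np.int32(11), array([375.3636, 246.0909]), array([14, 10,  4,  3], dtype=int32)), (np.int32(14), array([373.7857, 258.4286]), array([11, 22,  8,  4], dtype=int32))]
[0.6549 0.0288 0.0527]
post_red 0.95 [0.607  0.054  0.0235]
probe_grip 0.9 [0.5183 0.2786 0.0464]
probe_grip 0.87 [ 0.4448 -0.1402  0.0476]
probe_grip 0.71 [0.3612 0.4712 0.0459]
post_red 0.66 [0.6072 0.0459 0.0217]
probe_grip 0.97 [0.3634 0.4731 0.0498]
probe_grip 0.63 [0.5171 0.2792 0.0505]
probe_grip 0.61 [ 0.4465 -0.1342  0.0485]
```

View pics/crop.png

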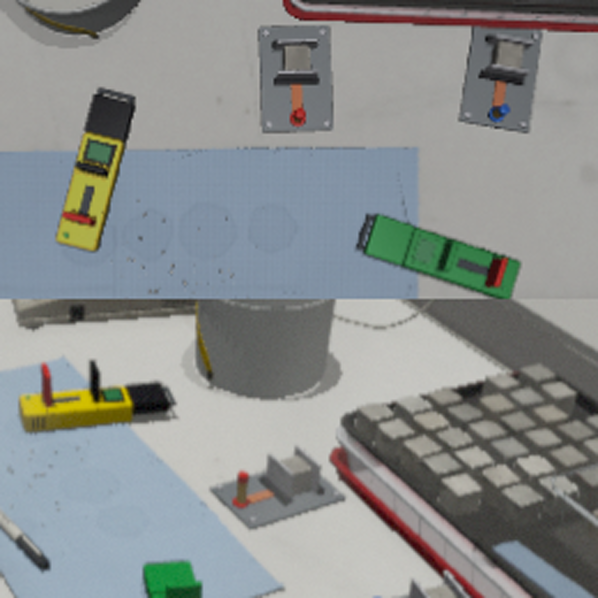

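The crop confirms it: the yellow probe is at crop (97,170), i.e. top px (272,214), with its hook end pointing away from the robot. The red-capped post is at crop (297,115), i.e. top px (359,190). Now I'll move above the probe.

servo_tool(rows=[-1, -0.0315, -0.0167, 0, 0, -1, -0.0315, -0.0167, 0, 0, -1, -0.0315, -0.0167, 0, 0, -1, -0.0315, -0.0167, 0, 0, -1, -0.0315, -0.0167, 0, 0])

```text
time: 1.12
position: [0.2786, 0.4898, 0.2227]
tool_rot: [0.115, 0.993, 0.0, 0.0]
ft_force: [0.8, 0.6, 0.7]
grip_width: 0.0869
grip_force: 0.0
```

servo_tool(rows=[-1, -0.0315, -0.0167, 0, 0, -1, -0.0315, -0.0167, 0, 0, -1, -0.0315, -0.0167, 0, 0, -1, -0.0315, -0.0167, 0, 0, -1, -0.0315, -0.0167, 0, 0])

```text
time: 1.53
position: [0.413, 0.3721, 0.2228]
tool_rot: [0.116, 0.993, 0.0, 0.0]
ft_force: [0.1, 0.3, 0.1]
grip_width: 0.0869
grip_force: 0.0
```

servo_tool(rows=[-1, -0.0315, -0.0167, 0, 0, -1, -0.0315, -0.0167, 0, 0, -1, -0.0315, -0.0167, 0, 7, -1, 0, 0, 0, 7, -1, 0, 0, 0, 7])

```text
time: 1.95
position: [0.4944, 0.3011, 0.2226]
tool_rot: [0.3, 0.954, 0.0, 0.0]
ft_force: [-0.6, 0.4, -0.1]
grip_width: 0.0869
grip_force: 0.0
```

servo_tool(rows=[-1, 0, 0, 0, 7, -1, 0, 0, 0, 7, -1, 0, 0, 0, 7, -1, 0, 0, 0, 7, -1, 0, 0, 0, 7])

```text
time: 2.37
position: [0.4923, 0.3028, 0.2226]
tool_rot: [0.571, 0.821, 0.0, 0.0]
ft_force: [0.3, 0.7, 0.5]
grip_width: 0.087
grip_force: 0.0
```

servo_tool(rows=[-1, 0, 0, 0, 7, -1, 0, 0, 0, 7, -1, 0, 0, 0, 7, -1, 0, 0, 0, 7, -1, 0, 0, 0, 5])

```text
time: 2.78
position: [0.4923, 0.3029, 0.2226]
tool_rot: [0.78, 0.625, 0.0, 0.0]
ft_force: [0.1, 0.5, 0.5]
grip_width: 0.0871
grip_force: 0.0
```

Run:
```python
from h import *
np.set_printoptions(precision=4,suppress=True)
o=robot.get_obs();print(o["time"],o["position"],R.from_quat(o["tool_rot"]).as_matrix(),o["q"])
p=cam("wrist");print(p["mount"]);save(p,"w1.png")
for q in("probe_grip","probe_nose","post_red"):
    for d in robot.place_of(p,q):print(q,round(d["score"],2),np.array(d["at"]),proj(p,d["at"])[0])
```

```text
2.7833 [0.4923 0.3029 0.2226] [[ 0.2181  0.9759  0.0002]
 [ 0.9759 -0.2181  0.0001]
 [ 0.0001  0.0002 -1.    ]] [0.3584 0.4639 1.5531 0.     1.1244 0.5783]
[[ 0.0005 -0.9564 -0.2921  0.0802]
 [ 1.      0.0005 -0.0001 -0.0004]
 [ 0.0003 -0.2921  0.9564 -0.1637]
 [ 0.      0.      0.      1.    ]]
probe_grip 0.74 [0.3662 0.4716 0.0461] [138.3649  66.8936]
probe_grip 0.7 [0.5219 0.2818 0.0473] [349.7404 229.323 ]
probe_nose 0.73 [0.4676 0.4378 0.0171] [261.1881  82.0094]
post_red 0.38 [0.6146 0.0524 0.0179] [453.4796 378.4121]
```

View pics/w1.png

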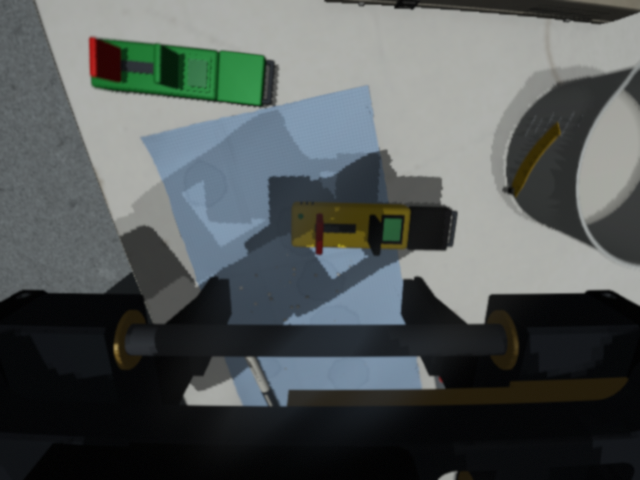

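The wrist view shows the probe at (293–455, 205–250), nearly parallel to the closing axis, with its nose to the right. I'll fit its yaw and position from the yellow edges.

Run:
```python
from h import *
np.set_printoptions(precision=4,suppress=True)
p=cam("wrist");im=p["pixels"].astype(int);r,g,b=im[...,0],im[...,1],im[...,2]
y=((r>80)&(g>60)&(b<0.45*r)&(g>0.6*r)); y[:190]=0;y[265:]=0;y[:,:280]=0;y[:,470:]=0
n,l,st,c=cv2.connectedComponentsWithStats(y.astype(np.uint8));print(st[1:][st[1:,4]>50])
cols=[u for u in list(range(300,312))+list(range(330,365))+list(range(385,408)) if y[:,u].any()]
bot=np.array([(u,np.where(y[:,u])[0].max()+.5) for u in cols]);
W=onz(p,bot,.0275);f=cv2.fitLine(W[:,:2].astype(np.float32),cv2.DIST_HUBER,0,.01,.01).ravel();f*=1
print("yaw",np.degrees(np.arctan2(f[1],f[0])),"edge pt",f[2:])
yaw=np.arctan2(f[1],f[0]);ex=np.array([np.cos(yaw),np.sin(yaw)]);ey=np.array([-ex[1],ex[0]])
print("centreline offset ey:",f[2:]@ey+.023,"guess",np.array([.5195,.2795])@ey)
red=(r>70)&(r-g>50)&(r-b>40);red[:190]=0;red[265:]=0;red[:,:290]=0;red[:,340:]=0
v,u=np.where(red);print("red",u.min(),u.max(),v.min(),v.max())
x=onz(p,[[u.min(),(v.min()+v.max())/2]],.0685)[0,:2];print("red outer ->grip ex",x@ex+.031,"guess",np.array([.5195,.2795])@ex)
le=onz(p,[[np.where(y.any(0))[0].min(),240]],.0275)[0,:2];print("rear end -> grip ex",le@ex+.057)
for q in("probe_grip",):
    for d in robot.place_of(p,q):print(q,round(d["score"],2),np.array(d["at"]))
```

```text
[[382 209  27  40 321]
 [293 230  22  17 236]
 [323 230  46  18 579]]
yaw -13.379536 edge pt [0.5313 0.2545]
centreline offset ey: 0.39356625 guess 0.392126519843936
red 317 321 241 252
red outer ->grip ex 0.44117859045220653 guess 0.4407236181646585
rear end -> grip ex 0.4419392554051697
probe_grip 0.94 [0.3641 0.4745 0.0458]
probe_grip 0.92 [0.5192 0.2819 0.0485]
```

servo_tool(rows=[-1, -0.0078, 0.0161, 0.015, 0.8, -1, -0.0078, 0.0161, 0.015, 0, -1, 0, 0, 0.035, 0, -1, 0, 0, 0.035, 0, -1, 0, 0, 0.035, 0])

```text
time: 3.5
position: [0.5211, 0.2805, 0.0869]
tool_rot: [0.783, 0.622, 0.001, 0.0]
ft_force: [0.7, -1.3, -0.4]
grip_width: 0.0872
grip_force: 0.0
```

servo_tool(rows=[-1, 0, 0, 0.03, 0, -1, 0, 0, 0.015, 0, -1, 0, 0, 0.008, 0, -1, 0, 0, 0, 0, -1, 0, 0, 0, 0])

```text
time: 3.92
position: [0.5207, 0.2808, 0.0349]
tool_rot: [0.783, 0.622, 0.0, 0.0]
ft_force: [0.1, 0.5, 0.6]
grip_width: 0.0873
grip_force: 0.0
```

Run:
```python
from h import *
np.set_printoptions(precision=4,suppress=True)
o=robot.get_obs();print(o["time"],o["position"],o["ft_force"])
p=cam("wrist");a=p["pixels"];q=cam("side")
b=cv2.resize(q["pixels"][150:270,240:400],(640,480))
cv2.imwrite("pics/g1.png",cv2.resize(np.hstack([a,b])[...,::-1],(800,300)))
```

```text
3.9167 [0.5207 0.2808 0.0349] [0.088  0.4562 0.647 ]
```

View pics/g1.png

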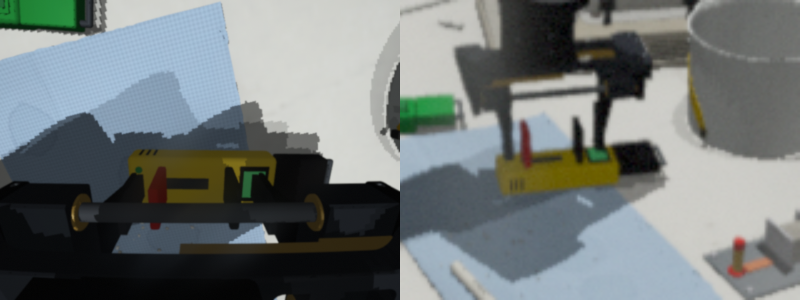

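Both fingers straddle the plates: red at (157,197) and black at (236,195) in the left half. Closing now.

servo_tool(rows=[1, 0, 0, 0.001, 0, 1, 0, 0, 0, 0, 1, 0, 0, 0, 0, 1, 0, 0, 0, 0, 1, 0, 0, 0, 0], newtons=30)

```text
time: 4.43
position: [0.5198, 0.2806, 0.0339]
tool_rot: [0.783, 0.622, -0.0, -0.0]
ft_force: [4.7, -1.7, 5.2]
grip_width: 0.0614
grip_force: 10.0
```

servo_tool(rows=[1, 0, 0, 0, 0, 1, 0, 0, 0, 0, 1, 0, 0, 0, 0, 1, 0, 0, 0, 0, 1, 0, 0, 0, 0])

```text
time: 4.85
position: [0.5216, 0.2808, 0.0342]
tool_rot: [0.783, 0.622, 0.001, 0.001]
ft_force: [3.9, -0.6, 5.0]
grip_width: 0.0356
grip_force: 30.0
```

servo_tool(rows=[1, 0, 0, -0.006, 0, 1, 0, 0, -0.015, 0, 1, 0, 0, -0.02, 0, 1, 0, 0, -0.02, 0, 1, 0, 0, -0.01, 0])

```text
time: 5.27
position: [0.5189, 0.2807, 0.1055]
tool_rot: [0.783, 0.622, -0.001, -0.001]
ft_force: [1.0, -0.1, -1.7]
grip_width: 0.0351
grip_force: 30.0
```

servo_tool(rows=[1, -0.01, 0.0005, 0, 0, 1, -0.02, 0.001, 0, 0, 1, -0.0293, 0.0016, 0, 0, 1, -0.0293, 0.0016, 0, 0, 1, -0.0293, 0.0016, 0, 0])

```text
time: 5.68
position: [0.497, 0.1628, 0.1031]
tool_rot: [0.783, 0.622, -0.002, -0.001]
ft_force: [0.3, 0.6, -1.8]
grip_width: 0.0361
grip_force: 30.0
```

servo_tool(rows=[1, -0.0293, 0.0016, 0, 0, 1, -0.0293, 0.0016, 0, 0, 1, -0.0293, 0.0016, 0, 0, 1, -0.02, 0.001, 0, 0, 1, -0.009, 0.0005, 0, 0])

```text
time: 6.1
position: [0.4766, 0.0467, 0.1033]
tool_rot: [0.784, 0.621, -0.002, -0.002]
ft_force: [-0.2, -0.5, -2.4]
grip_width: 0.0359
grip_force: 30.0
```

servo_tool(rows=[1, 0, 0, 0, -3, 1, 0, 0, 0, -4, 1, 0, 0, 0, -4, 1, 0, 0, 0, -2.4, 1, 0, 0, 0, 0])

```text
time: 6.52
position: [0.478, 0.0494, 0.1037]
tool_rot: [0.705, 0.709, -0.001, -0.001]
ft_force: [-0.1, 0.0, -2.8]
grip_width: 0.0356
grip_force: 30.0
```

Run:
```python
from h import *
np.set_printoptions(precision=4,suppress=True)
o=robot.get_obs();print(o["time"],o["position"],R.from_quat(o["tool_rot"]).as_matrix()[:,1],o["grip_width"],o["grip_force"])
p=cam("wrist");q=cam("side");t=cam("top")
for n,w in(("w",p),("s",q),("t",t)):
  for k in("probe_nose","post_red","probe_grip"):
    for d in robot.place_of(w,k):print(n,k,round(d["score"],2),np.array(d["at"]),proj(w,d["at"])[0])
save(p,"w2.png")
b=q["pixels"][200:300,270:430];c=t["pixels"][130:260,310:410]
cv2.imwrite("pics/s2.png",np.hstack([cv2.resize(b,(480,300),interpolation=2),cv2.resize(c,(231,300),interpolation=2)])[...,::-1])
```

```text
6.5167 [0.478  0.0494 0.1037] [ 1.      0.0063 -0.0028] 0.03556537920764051 29.969174814177677
w probe_nose 0.65 [0.5729 0.0513 0.0901] [488.4482 281.4087]
w post_red 0.72 [0.608  0.0486 0.0158] [488.2167 244.8406]
w probe_grip 0.73 [0.4681 0.0508 0.1163] [295.6908 303.8539]
s probe_nose 0.78 [ 0.4802 -0.03    0.0183] [342.3615 287.1088]
s probe_nose 0.67 [0.5765 0.0464 0.0903] [365.5639 232.2553]
s probe_nose 0.65 [0.471  0.4398 0.0202] [261.8397 192.4667]
s post_red 0.7 [0.6086 0.0465 0.0209] [375.5567 253.9363]
s probe_grip 0.94 [ 0.4462 -0.1324  0.0487] [351.6608 308.6404]
s probe_grip 0.9 [0.3626 0.472  0.0471] [220.275  186.4042]
s probe_grip 0.87 [0.4663 0.0492 0.1188] [321.6536 231.8037]
t probe_nose 0.86 [0.4654 0.4377 0.0188] [204.7619 245.0911]
t probe_nose 0.61 [0.5742 0.0482 0.0892] [361.6483 199.3048]
t post_red 0.95 [0.6076 0.0541 0.0228] [357.0638 190.0144]
t probe_grip 0.68 [0.362  0.4688 0.0495] [188.1627 286.5344]
t probe_grip 0.66 [ 0.4452 -0.1387  0.0482] [435.9461 254.441 ]
```

View pics/w2.png

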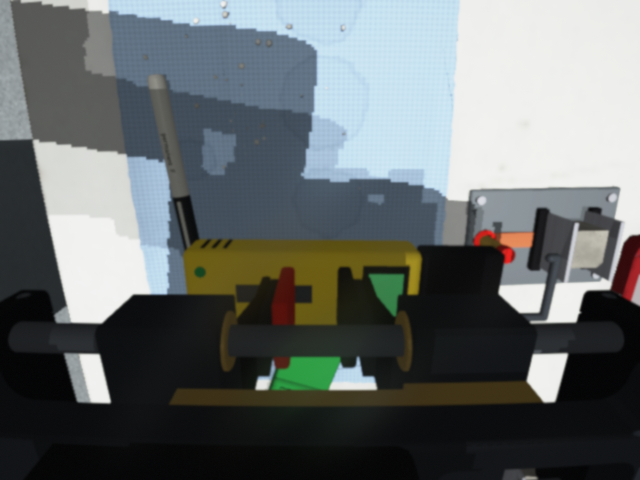

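View pics/s2.png

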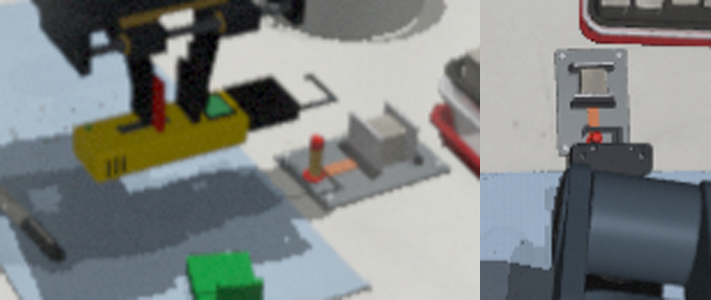

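Hook is run out in the side crop at (295–335, 78–112), and the probe is held level. In the wrist view the post has its red base at (484,238) and its cap at (508,255). I'll refine the post axis and the nose edge.

Run:
```python
from h import *
np.set_printoptions(precision=4,suppress=True)
p=cam("wrist");t=cam("top");s=cam("side")
def red(w,x0,x1,y0,y1):
    im=w["pixels"][y0:y1,x0:x1].astype(int);r,g,b=im[...,0],im[...,1],im[...,2]
    n,l,st,c=cv2.connectedComponentsWithStats(((r>110)&(r-g>70)&(r-b>60)&(g<80)).astype(np.uint8))
    return [(st[i],c[i]+[x0,y0]) for i in range(1,n) if st[i,4]>6]
for w,bx in((p,(470,525,220,275)),(t,(345,375,180,200)),(s,(360,395,235,270))):
    for st,c in red(w,*bx):print(st,c,"z.04",onz(w,[c],.039)[0,:2],"z.006",onz(w,[c],.006)[0,:2])
# nose front right edge: dark->light transition rows 250-280
im=p["pixels"].astype(int).sum(2)
for v in(252,262,272,282):print(v,im[v,490:525:2])
print(onz(p,[[503,262]],.1037-.0325+.026))
# plate corners -> cell yaw
c=onz(p,[[472,191],[617,188]],.005);d=c[1]-c[0];print(c,np.degrees(np.arctan2(d[1],d[0])),np.linalg.norm(d))
print(proj(p,[[.576,.0494+dy,.0892+dz] for dy in(-.023,.023) for dz in (-.008,.008)]))
print(proj(p,[[.576+.0325,.0494+dy,.0892] for dy in(-.018,0,.018)]))
```

```text
[  1   9  24  17 176] [480.1023 235.6307] z.04 [0.5914 0.0618] z.006 [0.6077 0.0521]
[ 29  24  13  18 131] [505.5496 252.084 ] z.04 [0.6114 0.0499] z.006 [0.6305 0.0385]
[11  7  7  5 21] [359.5714 189.0476] z.04 [0.6074 0.0491] z.006 [0.613  0.0464]
[14 11  4  3  8] [375.25 246.75] z.04 [0.6086 0.0504] z.006 [0.6355 0.0916]
[11 22  7  4 11] [373.6364 258.5455] z.04 [0.5809 0.0105] z.006 [0.6065 0.0498]
252 [ 35  37  35  36  48 118 205 288 305 299 288 347 433 437 437 437 436 418]
262 [ 45  55  54  53  50  52  84 323 414 430 435 433 436 434 436 435 421 244]
272 [ 52  53  58  56  56  73 278 421 432 431 432 430 429 427 428 428 428 428]
282 [ 57  59  58  61  72 263 430 441 440 436 458 452 447 461 483 486 485 496]
[[0.5772 0.0646 0.0972]]
[[0.597  0.087  0.005 ]
 [0.7134 0.0912 0.005 ]] 2.0891832210308037 0.11652671372439341
[[477.2208 312.0695]
 [489.4486 326.0483]
 [488.9193 238.8039]
 [503.1498 247.8707]]
[[538.6986 310.6752]
 [544.9603 282.1892]
 [551.3705 252.0962]]
```

Post axis is about (0.608, 0.050) and the nose face about (0.5765, 0.0495). I'll go 16.5 mm forward, partway down, and check before going over the post.

servo_tool(rows=[1, 0.0005, 0.0055, 0, 0, 1, 0, 0.0055, 0, 0, 1, 0, 0.0055, 0.005, 0, 1, 0, 0, 0.015, 0, 1, 0, 0, 0.01, 0])

```text
time: 7.68
position: [0.4972, 0.0495, 0.0738]
tool_rot: [0.705, 0.709, 0.0, 0.001]
ft_force: [-0.2, -0.4, -3.5]
grip_width: 0.0356
grip_force: 30.0
```

Run:
```python
from h import *
np.set_printoptions(precision=4,suppress=True)
o=robot.get_obs();print(o["time"],o["position"],o["grip_width"])
p=cam("wrist");q=cam("side")
for n,w in(("w",p),("s",q)):
  for k in("probe_nose","post_red"):
    for d in robot.place_of(w,k):
      if abs(d["at"][1]-.05)<.03: print(n,k,round(d["score"],2),np.array(d["at"]))
a=p["pixels"][180:340,420:640];b=q["pixels"][205:275,330:420]
cv2.imwrite("pics/s3.png",np.hstack([cv2.resize(a,(412,300),interpolation=2),cv2.resize(b,(386,300),interpolation=2)])[...,::-1])
```

```text
7.6833 [0.4972 0.0495 0.0738] 0.03555751252706709
w probe_nose 0.66 [0.5929 0.0496 0.0596]
w post_red 0.59 [0.6108 0.0487 0.0187]
s probe_nose 0.77 [0.5897 0.0489 0.0592]
s probe_nose 0.21 [0.6091 0.0461 0.0212]
s post_red 0.87 [0.6057 0.0464 0.02  ]
```

View pics/s3.png

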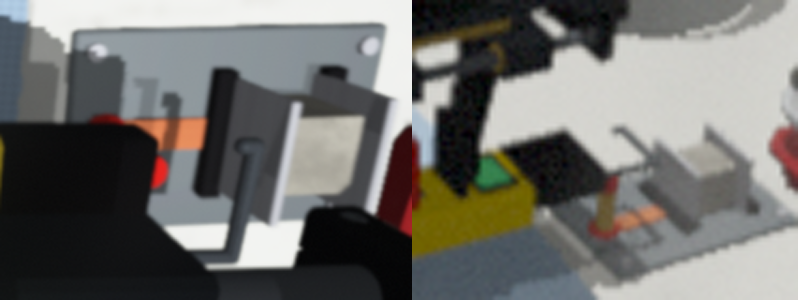

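Side view: the hook reaches over and past the cap (cap at (610,185), nose front at (600,180), hook tip at (620,130)). The wrist view shows the cap just ahead of the nose and inside the cross bar. The numbers agree with about 8 mm clear on each side, so I'll lower.

servo_tool(rows=[1, 0, 0, 0, 0, 1, 0, 0, 0.008, 0, 1, 0, 0, 0.008, 0, 1, 0, 0, 0.008, 0, 1, 0, 0, 0.004, 0])

```text
time: 8.4
position: [0.4951, 0.0497, 0.0452]
tool_rot: [0.705, 0.709, -0.001, -0.001]
ft_force: [-0.6, 0.2, -2.3]
grip_width: 0.0355
grip_force: 30.0
```

servo_tool(rows=[1, 0, 0, 0.004, 0, 1, 0, 0, 0.003, 0, 1, 0, 0, 0.002, 0, 1, 0, 0, 0.0015, 0, 1, 0, 0, 0, 0])

```text
time: 8.82
position: [0.4958, 0.0497, 0.0358]
tool_rot: [0.705, 0.709, -0.0, -0.0]
ft_force: [0.6, 0.6, -3.1]
grip_width: 0.0356
grip_force: 30.0
```

Run:
```python
from h import *
np.set_printoptions(precision=4,suppress=True)
o=robot.get_obs();print(o["time"],o["position"],o["ft_force"],o["grip_width"])
q=cam("side");p=cam("wrist")
for n,w in(("w",p),("s",q)):
  for k in("probe_nose","post_red"):
    for d in robot.place_of(w,k):
      if abs(d["at"][1]-.05)<.03: print(n,k,round(d["score"],2),np.array(d["at"]))
a=p["pixels"][180:340,420:640];b=q["pixels"][215:285,330:420]
cv2.imwrite("pics/s4.png",np.hstack([cv2.resize(a,(412,300),interpolation=2),cv2.resize(b,(386,300),interpolation=2)])[...,::-1])
```

```text
8.8167 [0.4958 0.0497 0.0358] [ 0.5809  0.6104 -3.1261] 0.0356194597783798
w probe_nose 0.9 [0.5909 0.0505 0.0226]
w post_red 0.79 [0.6123 0.0519 0.016 ]
s probe_nose 0.93 [0.5922 0.0493 0.0205]
s post_red 0.69 [0.6072 0.0461 0.0235]
```

View pics/s4.png

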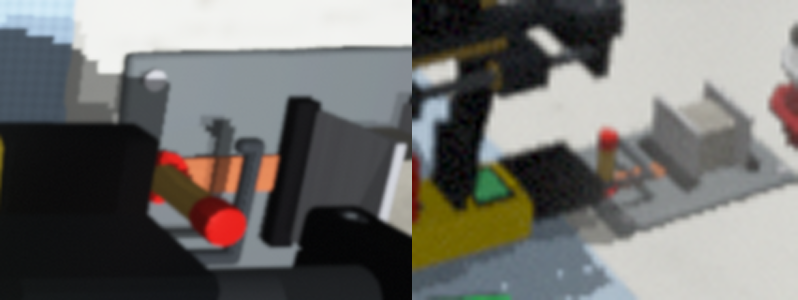

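The post stands inside the open hook in both views: wrist crop cap at (218,222), with the cross bar at (250,180) beyond it. I'll set it down fully.

servo_tool(rows=[1, 0, 0, 0.001, 0, 1, 0, 0, 0.001, 0, 1, 0, 0, 0, 0, 1, 0, 0, 0, 0])

```text
time: 9.45
position: [0.496, 0.0496, 0.0342]
tool_rot: [0.705, 0.709, 0.0, 0.0]
ft_force: [0.5, -0.3, -0.8]
grip_width: 0.0359
grip_force: 30.0
```

servo_tool(rows=[0.15, 0, 0, 0, 0, 0.08, 0, 0, 0, 0, 0.0, 0, 0, 0, 0, -0.08, 0, 0, 0, 0, -0.16, 0, 0, 0, 0])

```text
time: 9.87
position: [0.4955, 0.0497, 0.0339]
tool_rot: [0.705, 0.709, -0.0, -0.0]
ft_force: [-0.1, 0.1, -2.1]
grip_width: 0.0474
grip_force: 7.6
```

servo_tool(rows=[-0.24, 0, 0, 0, 0, -0.32, 0, 0, 0, 0, -0.4, 0, 0, 0, 0, -0.6, 0, 0, 0, 0, -0.8, 0, 0, 0, 0])

```text
time: 10.28
position: [0.4966, 0.0496, 0.0343]
tool_rot: [0.705, 0.709, 0.001, 0.001]
ft_force: [-0.1, -0.1, 0.0]
grip_width: 0.0674
grip_force: 0.0
```

servo_tool(rows=[-1, 0, 0, 0, 0, -1, 0, 0, 0, 0, -1, 0, 0, 0, 0, -1, 0, 0, 0, 0])

```text
time: 10.62
position: [0.496, 0.0496, 0.0341]
tool_rot: [0.705, 0.709, 0.0, 0.0]
ft_force: [0.6, -0.1, 0.1]
grip_width: 0.0856
grip_force: 0.0
```

Run:
```python
from h import *
np.set_printoptions(precision=4,suppress=True)
o=robot.get_obs();print(o["time"],o["position"],o["ft_force"],o["grip_width"],o["grip_force"])
q=cam("side");p=cam("wrist")
for n,w in(("w",p),("s",q)):
  for k in("probe_nose","probe_grip","post_red"):
    for d in robot.place_of(w,k):
      if abs(d["at"][1]-.05)<.03: print(n,k,round(d["score"],2),np.array(d["at"]))
a=p["pixels"][150:390,200:640];b=q["pixels"][205:285,310:410]
cv2.imwrite("pics/s5.png",np.hstack([cv2.resize(a,(440,300),interpolation=2),cv2.resize(b,(360,300),interpolation=2)])[...,::-1])
```

```text
10.6167 [0.496  0.0496 0.0341] [ 0.6259 -0.1443  0.1479] 0.08555925958864605 0.0
w probe_nose 0.98 [0.6041 0.0512 0.0199]
w probe_grip 0.89 [0.4953 0.0504 0.0473]
w post_red 0.83 [0.6096 0.0498 0.0167]
s probe_nose 0.57 [0.601  0.0489 0.0202]
s probe_grip 0.88 [0.4937 0.0488 0.0495]
s post_red 0.79 [0.6064 0.045  0.0197]
```

View pics/s5.png

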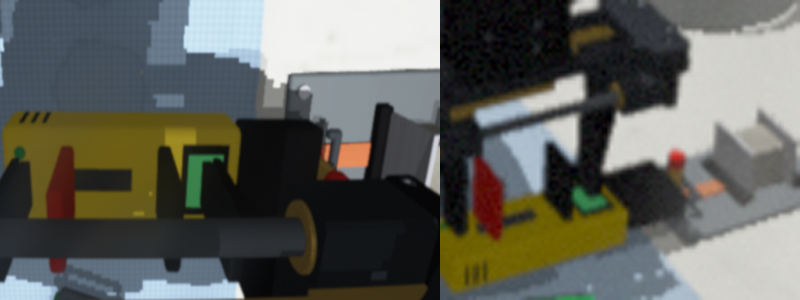

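The hook has sprung back onto the post: nose front at 0.603 and post at 0.608. The fingers are clear of the plates, so I'll rise straight up and hand in.

servo_tool(rows=[-1, 0, 0, -0.01, 0, -1, 0, 0, -0.025, 0, -1, 0, 0, -0.035, 0, -1, 0, 0, -0.035, 0, -1, 0, 0, -0.03, 0])

```text
time: 11.43
position: [0.4958, 0.0497, 0.1716]
tool_rot: [0.705, 0.709, 0.0, 0.0]
ft_force: [1.5, -0.2, -0.5]
grip_width: 0.087
grip_force: 0.0
```

servo_tool(rows=[-1, 0, 0, 0, 0, -1, 0, 0, 0, 0, -1, 0, 0, 0, 0])

```text
time: 11.68
position: [0.4952, 0.0497, 0.1692]
tool_rot: [0.705, 0.709, -0.0, -0.0]
ft_force: [-1.2, -0.6, -1.1]
grip_width: 0.087
grip_force: 0.0
```

Run:
```python
from h import *
np.set_printoptions(precision=4,suppress=True)
ok=0
for n in("wrist","side"):
  w=cam(n);P={}
  for k in("probe_nose","post_red"):
    for d in robot.place_of(w,k):
      if abs(d["at"][1]-.05)<.03 and k not in P: P[k]=np.array(d["at"]);print(n,k,round(d["score"],2),P[k])
  if len(P)==2 and np.linalg.norm((P["post_red"]-P["probe_nose"])[:2])<.014: ok+=1
print(ok)
if ok: print(robot.hand_in())
```

```text
wrist probe_nose 0.93 [0.5987 0.0491 0.0202]
wrist post_red 0.6 [0.6124 0.049  0.0172]
side probe_nose 0.55 [0.6029 0.0485 0.019 ]
side post_red 0.68 [0.6088 0.0466 0.0208]
2
the job is handed in; nothing more can be done
None
```

The yellow probe is hooked on the red-capped post by its own spring, lying flat with the gripper lifted clear; I handed it in at about 12 s of the 35 s, and the hand-in call gave no verdict back.

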